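Pin the porch of the hut model with the two-stage bench pinner

ROBOT

A 7-joint arm with a two-finger parallel gripper is mounted at the origin on the work surface. World frame = base frame: x ahead of the robot, y to its left, z up, the work surface at z = 0. Lengths are in m, angles in degrees, forces in N, time in s.
With the tool pointing down it reaches from about 0.4 to 0.85 m from the base axis. Payload 10.4 kg.
Tool frame: the origin (TCP) lies at the very end of the fingers, on their centre line; the grasp point (between the pads) lies 19 mm behind it; z points along the fingers, y is the line along which they close (so a half turn about z gives the same grasp; the last joint's range is limited). The gripper opens to 85 mm and grips with 20 to 120 N. Pads are 22 mm wide; open, the fingers measure 114 mm over their backs; the gripper's body (76 mm by 85 mm) begins 54 mm behind the grasp point. The pads swing forward as they close: fully open they stand 13 mm farther back than shut.
Start: joints at [-74.404, 19.034, -3.707, 83.658, 1.238, 77.344, -5.071], TCP at [0.182, 0.598, 0.231] pointing down, gripper open.
Joint ranges: [-148.97, 148.97], [-28.65, 121.19], [-84.17, 76.75], [9.2, 138.47], [-72.65, 252.65], [3.7, 117.97], [-149.18, 149.18]. Speed limits (degrees/s): [127.2, 127.2, 159.86, 159.86, 180, 180, 180].

INTERFACE

Orientations are given as [roll, pitch, yaw] about the fixed x, y, z axes, in that order (R = Rz(yaw) Ry(pitch) Rx(roll)).
In Python, from plant import env gives the robot as it stands.
- The arm moves only by the shell command python3 -m inch 'ROWS' [FORCE]. ROWS is JSON, one flat list of numbers, 7 for each row, row after row: the shift along the tool's x, y, z in cm, then the turn, a rotation vector about the tool's x, y, z in rad, then the gripper command: -1 is fully open, 1 is shut, values between are in proportion. In form: [dx, dy, dz, wx, wy, wz, grip, dx, dy, dz, wx, wy, wz, grip, ...]. A call has exactly 8 rows; each row is the pose to reach, as a shift and turn from the pose commanded when the call began, along the tool's axes at that moment; what a row does not reach only later rows make up. A row lasts 1/8 s, in which the tool goes at most 62.5 mm and 10.7 degrees, less where a joint would pass 70% of its speed; a pose out of reach is approached as far as the arm can. A call with a gripper value outside its range is refused whole. The fingers move at their own pace and stop on an object; FORCE is the grip in N (left out, the last holds). Time passes only in rows, so rows that repeat a pose let the fingers close, or fill a call up. It gives the time, the measured TCP pose, the force, the opening and the grip force at its end, in the units of the state.
- env.observe(): the state, without advancing time (a new reading comes with each control period).
- env.get_image(name): name is "scene" or "side" or "wrist"; returns the picture (480x640x3 uint8, red, green, blue); there is no depth.
- env.camera_model(name): a dict with "fx", "fy", "cx", "cy" (pixels), "xyz" and "orientation" of the camera in the world. Camera axes: x right, y up, looking along -z (the intrinsics and any distortion apply to the point x, -y, -z); pixel columns grow to the right and rows downward; lengths in m; the calibration is good to about 2 mm. A picture is of the moment at which its call begins: read the wrist's pose just before it. camera_model takes no time and is no camera call; for the wrist camera it gives the pose at the moment of the call.
- env.sign_off(): hands the job in; it is judged then, once.
Trained networks look in the newest picture that a camera, given by its name, has taken for a name from the list of things; names that differ only in an ending like _2 or _b are one class to them, and where a whole thing is asked for, a point or a joint stands for the part that bears it (a point fixed in the world has none). Each returns a list of dicts, best first, with "p" (0 to 1); they miss things now and then, are a little off and sometimes report something else, mostly with a low value. They report only what shows in the picture. A call takes as long as a camera call.
- env.look_for(target, camera): "location" ([row, column] in pixels, amid what is visible of it).
- env.silhouettes(target, camera): "pixels" (480x640 bool, what is visible of it) and "location" ([row, column] in pixels, amid what is visible of it).
- env.pinpoint(target, camera): "location" ([row, column] in pixels: a listed point, or the origin of a listed thing).
The state is a dict: "time_s": time; "joint_pos": joint angles; "joint_velocities": joint speeds; "effort": joint torques, N m; "tool_pos": TCP position; "tcp_rot": TCP orientation; "wrist_force": force on the tool from outside, world axes, zero at the start; "moment": the same for the moment, N m; "opening": finger opening in m; "finger_force": force on a finger pad.
Only numpy, scipy, OpenCV 4.12 (cv2) and the standard library are available. Lean on these libraries where they do the work, as an engineer would, in place of code of your own. Each camera call takes 0.05 s, during which the arm holds its last target. There are 200 camera calls.

TASK

Clear the bamboo offcut out of the slideway onto the bench beside it, then slide the little hut model, without lifting it off the bench (its glue is wet), porch first along the fence until it is fully home against the end stop with the porch mark under the pinner's nose. Then squeeze the pinner's lever just to its first pressure point and pause there for about a second so the foot comes down, squeeze on through into the second stage to drive the pin, keep it there for about half a second, and let the lever go. Never go into the second stage while the hut is not home, and leave the pagoda model and everything else where it stands.

Things in the scene. Friction and masses are not known exactly. Their poses are not given: they have to be found in the camera images.
- station: The fixed pinning station. Origin: the bench point straight under the pinner's nose, z up. Its +y runs along the slideway to the end stop (roughly world +y), its +x from the slideway to the fence. Slideway: thin grey strip level with the bench, x -35 to +35 mm, y -342 to +18 mm. A post (radius 13 mm, 117 mm high, foot 60 x 90 mm) stands beyond the fence at x +85, y 0.
- fence_mid (a point): Middle of the top inner edge of the fence, an aluminium bar 18 mm high and 16 mm thick whose inner face is at station x +35 mm, straight from y -330 to +20 mm, with a lead-in flaring away to +x from y -330 to -387 mm, where it is 20 mm further out.
- stop_mid (a point): Top inner edge of the steel end stop: bar 14 mm high, inner face at station y +18 mm, x -45 to +35 mm.
- pinner_top (a point): Centre of the flat top of the pinner, 191 mm above the bench: an upright aluminium cylinder of radius 17 mm from z 64 mm up, a cone below it, a collar of radius 24 mm at z 71 to 93 mm held by a 26 mm wide bracket from the post. Above z 117 mm there is nothing but cylinder and lever.
- nose (a point): The point under the pinner's nose, on its axis, 20 mm above the bench. The foot (a disc of radius 9 mm) rests here and comes down 5 mm as the lever takes its first stage, which leaves it 3 mm above a 12 mm board.
- lever_pad (a point): The rounded pad on the lever's outer side (it faces station -x), near its upper end, squeezed towards the cylinder (+x); it moves with the lever. Free: 167 mm above the bench, 40 mm from the cylinder's axis; it moves 7 mm in each stage. Fingers can straddle pad and cylinder from above: 57 mm over both when free, 50 at the pressure point, 43 fully squeezed.
- lever_pivot (a point): The lever's fixed pivot at its lower end, station x -17, z 105 mm. The lever is a plain steel bar 16 mm wide (along y) and 6 mm thick on the -x side of the cylinder, with a half-round pad standing 5 mm proud near its end; it leans outwards at rest and its free end is up at z 175 mm.
- first_stage (a joint): Lever angle in its first stage, rad: 0 free, 0.11 at the pressure point. Light spring: at the pad it takes about 1.5 N to start and 4 N to reach the pressure point. It springs back when let go.
- second_stage (a joint): Further lever angle in the second stage, rad: 0 until the squeeze at the pad exceeds about 9 N, 0.11 fully squeezed at about 12 N. The two angles add up. Between 4 and 9 N the lever stands still at the pressure point. It springs back when let go.
- hut_model: The model to be pinned, loose, 0.25 to 0.5 kg: plywood board 70 (x) by 90 (y) by 12 mm with a low gable-roofed hut, 50 mm high overall, over y -43 to +5, x -31 to +31 mm; the +y end is the bare porch. Origin: centre of the underside. Starts on the -y side of the station, porch roughly to station +y. Home: origin at station x 0, y -27 mm, axes parallel.
- porch_mark (a point): The small dark dot on the top of the porch, 27 mm from the board's centre along +y, 12 mm above the underside; it belongs under the nose.
- pagoda_model: Another model on the same 70 x 90 x 12 mm board, with a four-tiered tower 122 mm high overall, 15 mm from the centre towards -y, 50 mm square at its lowest roof and 44 mm at 56 mm height. Not to be moved. Origin: centre of the underside. The two models may stand in either place.
- offcut: Loose piece of split bamboo lying in the slideway, 26 mm (x) by 60 mm (y) by 16 mm high, 40 g. Origin: centre of the underside. Its middle must end outside the slideway, lying on the bench.
- glue_bottle: Bystander: upright white bottle, radius 26 mm, height 150 mm; origin centre of the base.
- tin_cup: Bystander beyond the fence: steel cup, radius 36 mm, height 80 mm; origin centre of the base.
- pine_block: Bystander beyond the fence: block 60 x 90 x 40 mm; origin centre of the underside.
- brush: Bystander: brush 170 mm long lying on the bench along its x; origin at its middle.
- screwdriver: Bystander: screwdriver 180 mm long lying on the bench along its x; origin at its middle.
- bamboo_cup: Bystander: upright bamboo cup, radius 34 mm, height 110 mm; origin centre of the base.

How it is judged (in metres and radians):
On the way, in this order (a step that is already met when the one before it is completed fails the run):
1. the hut model is home under the nose, against fence and stop, with the lever still free and the offcut out of the slideway (horizontal distance between porch_mark and nose below 0.005 m and angle between the y axis of hut_model and the y axis of station, either way round below 0.06 rad and height (world z) of hut_model below 0.004 m and (x of offcut in the frame of station below -0.045 m or x of offcut in the frame of station above 0.06 m or y of offcut in the frame of station above 0.04 m or y of offcut in the frame of station below -0.36 m) and height (world z) of offcut above -0.02 m and value of joint first_stage below 0.04 rad and value of joint second_stage below 0.02 rad), for 0.2 s.
2. the lever is paused at its first pressure point (horizontal distance between porch_mark and nose below 0.005 m and angle between the y axis of hut_model and the y axis of station, either way round below 0.06 rad and height (world z) of hut_model below 0.004 m and value of joint first_stage above 0.09 rad and value of joint second_stage below 0.03 rad), for 0.5 s.
3. the lever is squeezed well into its second stage and kept there (horizontal distance between porch_mark and nose below 0.005 m and angle between the y axis of hut_model and the y axis of station, either way round below 0.06 rad and height (world z) of hut_model below 0.004 m and value of joint second_stage above 0.08 rad), for 0.25 s.
At the end, for the whole second after the job is handed in: The hut model lies flat on the bench with its porch mark within 5 mm of the pinner's axis and its board within 0.06 rad of the slideway's direction; the lever is free again (first stage under 0.03 rad, second under 0.02); the offcut lies still on the bench with its middle outside the slideway (horizontal distance between porch_mark and nose below 0.005 m and angle between the y axis of hut_model and the y axis of station, either way round below 0.06 rad and height (world z) of hut_model below 0.004 m and (x of offcut in the frame of station below -0.045 m or x of offcut in the frame of station above 0.06 m or y of offcut in the frame of station above 0.04 m or y of offcut in the frame of station below -0.36 m) and height (world z) of offcut between -0.02 and 0.02 m and value of joint first_stage below 0.03 rad and value of joint second_stage below 0.02 rad and linear speed of hut_model below 0.01 m/s and linear speed of offcut below 0.02 m/s); the robot touches nothing.
It fails at once if the lever is taken into its second stage while the hut model is not home (value of joint second_stage above 0.05 rad and not (horizontal distance between porch_mark and nose below 0.005 m and angle between the y axis of hut_model and the y axis of station, either way round below 0.06 rad and height (world z) of hut_model below 0.004 m)).
It fails at once if the hut model is lifted off the bench or tipped (height (world z) of hut_model above 0.012 m or angle between hut_model's own z axis and vertical above 0.2 rad).
It fails at once if the pagoda model is displaced by over 15 mm or tipped (distance of pagoda_model from where it was at the start of the episode above 0.015 m or angle between pagoda_model's own z axis and vertical above 0.2 rad).
It fails at once if another bystander is displaced by over 30 mm (distance of any of glue_bottle, tin_cup, pine_block, brush, screwdriver, bamboo_cup from where it was at the start of the episode above 0.03 m).
It also fails if it takes over 72 s, if anything falls off the work surface, if the arm or the gripper's body presses on something with over 40 N, if the wrist force passes 120 N, or if a joint passes its speed limit or range.

## Working session

There is one attempt and no reset: what is moved stays moved. The work goes in short steps, Python scripts to look and compute and a shell command to move; the robot and the scene stay as the last step left them, time stands still between calls to the robot, and variables do not carry over. Pictures are saved under pics/ and viewed, at most 10 in all, crops included, and the job is handed in when it is done.

```bash
ls; mkdir -p pics
cat > h.py <<'E'
import numpy as np, cv2
from scipy.spatial.transform import Rotation as R
from plant import env
def ray(cam,rc,m=None):
    m=m or env.camera_model(cam)
    d=np.array([(rc[1]-m['cx'])/m['fx'],-(rc[0]-m['cy'])/m['fy'],-1.])
    return np.array(m['xyz']),R.from_euler('xyz',m['orientation'],degrees=True).apply(d)
def onz(cam,rc,z=0.,m=None):
    o,d=ray(cam,rc,m); return o+d*(z-o[2])/d[2]
def proj(cam,p):
    m=env.camera_model(cam); q=R.from_euler('xyz',m['orientation'],degrees=True).inv().apply(np.array(p)-m['xyz'])
    return np.array([m['cy']-m['fy']*q[1]/-q[2], m['cx']+m['fx']*q[0]/-q[2]])
def save(cam,n):
    im=env.get_image(cam); cv2.imwrite(f'pics/{n}.png',im[:,:,::-1]); return im
E
python3 - <<'E'
from h import *
np.set_printoptions(precision=4,suppress=True)
s=env.observe(); print({k:np.round(v,4) for k,v in s.items()})
for c in ['scene','side','wrist']:
    print(c,env.camera_model(c)); save(c,c+'0')
H=dict(station=0,fence_mid=.018,stop_mid=.014,pinner_top=.191,nose=.02,lever_pad=.167,lever_pivot=.105,hut_model=0,porch_mark=.012,pagoda_model=0,offcut=0,glue_bottle=0,tin_cup=0,pine_block=0,brush=0,screwdriver=0,bamboo_cup=0)
for t,z in H.items():
    for c in ['scene','side']:
        r=env.pinpoint(t,c)[:2]
        print(t,c,[(round(x['p'],2),np.round(x['location']),onz(c,x['location'],z)[:2]) for x in r])
E
```

```text
pics
{'time_s': np.float64(0.0), 'joint_pos': array([-74.4074,  19.0707,  -3.7065,  83.7072,   1.2371,  77.3429,
        -5.0693]), 'joint_velocities': array([-0.0201,  0.0982,  0.0022, -0.0122,  0.0143,  0.0184,  0.0457]), 'effort': array([  0.    , -62.5439,   0.0491, -39.1604,   0.0161,   0.01  ,
        -0.    ]), 'tool_pos': array([0.1815, 0.5977, 0.2305]), 'tcp_rot': array([-179.9191,    0.0035,  163.1145]), 'wrist_force': array([-0.3502,  0.5449, -0.1546]), 'moment': array([ 0.0017, -0.0073, -0.021 ]), 'finger_force': np.float64(0.0), 'opening': np.float64(0.0852)}
scene {'fx': 503.43190016070923, 'fy': 503.43190016070923, 'cx': 323.3463225031763, 'cy': 242.56140141524827, 'xyz': array([1.5603, 0.0349, 1.0326]), 'orientation': array([47.3263, -0.889 , 95.4528])}
side {'fx': 502.10580257100514, 'fy': 502.10580257100514, 'cx': 323.6760156663161, 'cy': 235.56535194017152, 'xyz': array([0.4328, 0.8047, 0.8019]), 'orientation': array([  51.6315,    1.0364, -171.1324])}
wrist {'fx': 387.1756805888658, 'fy': 387.1756805888658, 'cx': 314.6148423448762, 'cy': 243.6699791045933, 'xyz': 
[... 2127 characters left out ...]
[0.4635, 0.3878]))]
pine_block scene [(0.71, array([328., 257.]), array([ 0.7818, -0.1936]))]
pine_block side [(0.71, array([230., 261.]), array([ 0.771 , -0.1962]))]
brush scene [(0.87, array([261., 471.]), array([0.4746, 0.3819]))]
brush side [(0.88, array([459., 354.]), array([0.462 , 0.3847])), (0.5, array([435., 207.]), array([0.7179, 0.3785]))]
screwdriver scene [(0.58, array([224., 201.]), array([ 0.3996, -0.4454]))]
screwdriver side [(0.58, array([191., 408.]), array([ 0.3939, -0.432 ]))]
bamboo_cup scene [(0.91, array([329., 480.]), array([0.724 , 0.3739]))]
bamboo_cup side [(0.76, array([437., 209.]), array([0.7121, 0.3814])), (0.52, array([214., 357.]), array([ 0.5288, -0.3004]))]
```

View pics/side0.png

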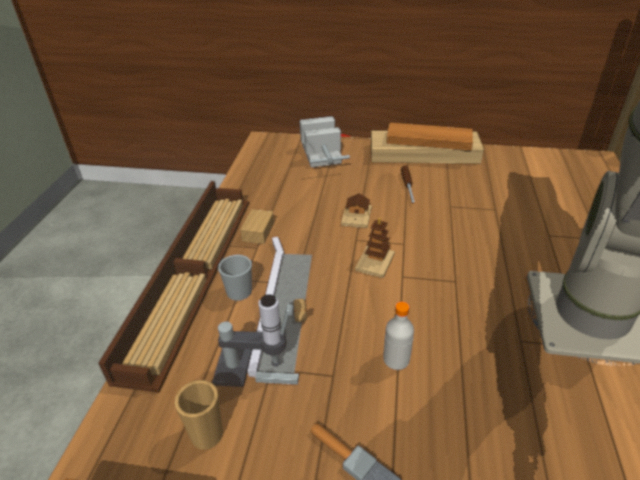

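View pics/scene0.png

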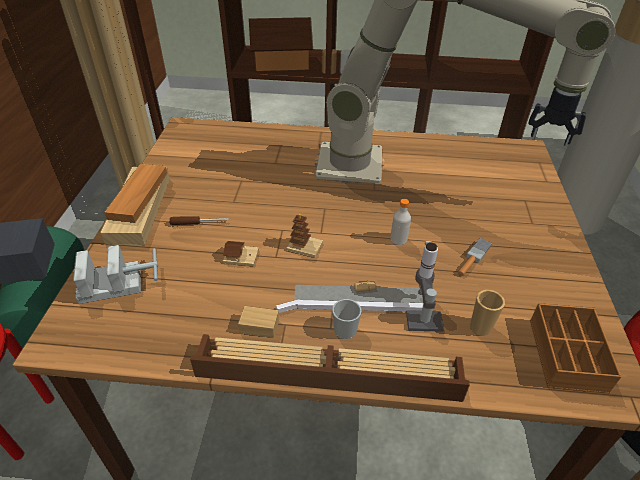

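The side view shows the slideway and fence running along world y, the pinner at about (270,310), offcut at (299,313), the hut at (357,212) and the pagoda at (377,250). The scene view agrees: fence (280–430, 305), hut (240,255), pagoda (302,240), bottle (401,222). Nothing stands between the hut and the lead-in. I'll go above the slideway for a close look.

```bash
cat >> h.py <<'E'
def to(x,y,z,yaw):
    s=env.observe(); A=R.from_euler('xyz',s['tcp_rot'],degrees=True); B=R.from_euler('xyz',[180,0,yaw],degrees=True)
    print('d cm',np.round(A.inv().apply(np.array([x,y,z])-s['tool_pos'])*100,2),'rv',np.round((A.inv()*B).as_rotvec(),3))
E
python3 -m inch '[-28,-20,-6,0,0,0.6,-1,-56,-40,-12,0,0,1.27,-1,-56,-40,-12,0,0,1.27,-1,-56,-40,-12,0,0,1.27,-1,-56,-40,-12,0,0,1.27,-1,-56,-40,-12,0,0,1.27,-1,-56,-40,-12,0,0,1.27,-1,-56,-40,-12,0,0,1.27,-1]' 20
python3 -c "
from h import *
to(.6,.02,.35,90)"
```

```text
time_s: 2.85
tool_pos: [0.4828, 0.2059, 0.3179]
tcp_rot: [180.0, -0.0, 90.2]
wrist_force: [0.5, 0.4, -0.5]
opening: 0.0855
finger_force: 0.0
d cm [-18.64  11.64  -3.22] rv [ 0.001 -0.001  0.004]
```

```bash
python3 -m inch '[-18.6,11.6,-3.2,0,0,0,-1,-18.6,11.6,-3.2,0,0,0,-1,-18.6,11.6,-3.2,0,0,0,-1,-18.6,11.6,-3.2,0,0,0,-1,-18.6,11.6,-3.2,0,0,0,-1,-18.6,11.6,-3.2,0,0,0,-1,-18.6,11.6,-3.2,0,0,0,-1,-18.6,11.6,-3.2,0,0,0,-1]'
python3 - <<'E'
from h import *
np.set_printoptions(precision=4,suppress=True)
im=save('wrist','w1'); m=env.camera_model('wrist')
H=dict(station=0,fence_mid=.018,stop_mid=.014,pinner_top=.191,nose=.02,lever_pad=.167,lever_pivot=.105,hut_model=0,porch_mark=.012,offcut=0,tin_cup=0)
for t,z in H.items():
    r=env.pinpoint(t,'wrist')[:2]
    print(t,[(round(x['p'],2),np.round(x['location']),onz('wrist',x['location'],z)[:2]) for x in r])
for t,z in dict(offcut=.012,hut_model=.012,fence_mid=.018).items():
    for x in env.silhouettes(t,'wrist')[:1]:
        r,c=np.nonzero(x['pixels']); P=np.array([onz('wrist',(a,b),z,m)[:2] for a,b in zip(r,c)],dtype=np.float32)
        print(t,x['p'],cv2.minAreaRect(P))
E
```

```text
time_s: 3.85
tool_pos: [0.5988, 0.0234, 0.3492]
tcp_rot: [180.0, -0.0, 90.4]
wrist_force: [0.4, 0.5, -0.5]
opening: 0.0857
finger_force: 0.0
station [(0.63, array([  2., 344.]), array([0.6314, 0.2296]))]
fence_mid [(0.77, array([142., 383.]), array([0.6805, 0.0793])), (0.63, array([281., 217.]), array([ 0.472 , -0.1002]))]
stop_mid []
pinner_top []
nose []
lever_pad [(0.68, array([283., 220.]), array([ 0.515 , -0.0393]))]
lever_pivot []
hut_model [(0.82, array([393., 266.]), array([ 0.5282, -0.2897])), (0.34, array([180., 443.]), array([0.7624, 0.032 ]))]
porch_mark [(0.89, array([380., 265.]), array([ 0.5294, -0.2585]))]
offcut [(0.95, array([143., 326.]), array([0.6142, 0.0762]))]
tin_cup [(0.65, array([179., 447.]), array([0.7672, 0.0325])), (0.5, array([144., 379.]), array([0.6793, 0.0758]))]
offcut 0.69 ((0.6145367622375488, 0.07760437577962875), (0.027267824858427048, 0.06016874313354492), 14.895691871643066)
hut_model 0.9 ((0.5303623676300049, -0.29442083835601807), (0.12154727429151535, 0.06999104470014572), 89.10491180419922)
fence_mid 0.67 ((0.6727893948554993, 0.037894099950790405), (0.1498454511165619, 0.37777474522590637), 0.381778359413147)
```

View pics/w1.png

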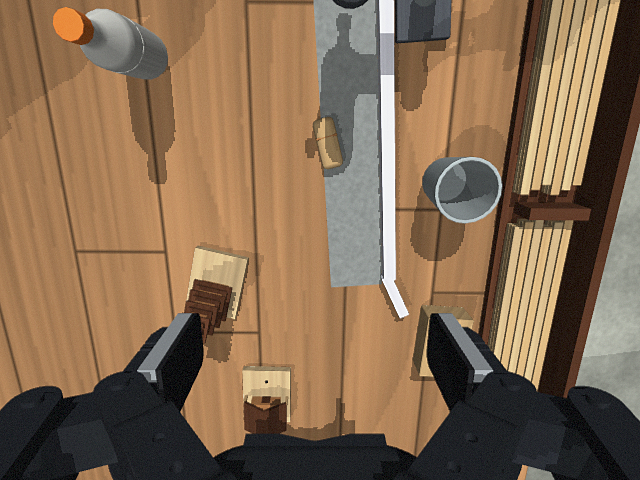

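The wrist view shows the offcut at (328,142) lying askew (~15°) near the slideway's left edge, the fence inner edge at column ~380 with its lead-in at (383–405, 275–318), the hut at (267,395) with the porch mark at (266,381), and the pagoda at (217,285), left of the hut's path.

Run:
```python
from h import *
np.set_printoptions(precision=4,suppress=True)
im=cv2.imread('pics/w1.png').astype(int); m=env.camera_model('wrist')
sat=im.max(2)-im.min(2); br=im.min(2)
def fit(pts,z):
    P=np.array([onz('wrist',p,z,m)[:2] for p in pts]); c=np.polyfit(P[:,1],P[:,0],1); r=P[:,0]-np.polyval(c,P[:,1])
    k=abs(r)<.002; return np.polyfit(P[k,1],P[k,0],1),k.sum()
L=[];F=[]
for r in list(range(40,110,3))+list(range(180,280,3)):
    c=np.where(sat[r,300:350]<30)[0]
    if len(c): L.append((r,300+c[0]-.5))
for r in range(40,272,3):
    c=np.where(br[r,360:396]>190)[0]
    if len(c): F.append((r,360+c[0]-.5))
for n,p,z in (('slide left',L,0),('fence',F,.018)):
    c,k=fit(p,z); print(n,c,k,[np.polyval(c,y) for y in (-.1,.06,.2)])
e=[(r,355) for r in range(260,310)]
r=next(r for r in range(270,310) if sat[r,355]>50); print('slide end',r,onz('wrist',(r-.5,355),0,m))
# hut board corners
for p in [(366.5,244),(366.5,291.5),(400,243),(400,291.5)]: print(p,onz('wrist',p,.012,m)[:2])
```

```text
slide left [-0.0745  0.6141] 58 [np.float64(0.6215531318452214), np.float64(0.6096387181486879), np.float64(0.5992136061642211)]
fence [-0.0745  0.6843] 66 [np.float64(0.6917842482175482), np.float64(0.6798593928292723), np.float64(0.669425144364531)]
slide end 286 [ 0.6562 -0.1135  0.    ]
(366.5, 244) [ 0.4997 -0.2356]
(366.5, 291.5) [ 0.5681 -0.2352]
(400, 243) [ 0.4954 -0.2935]
(400, 291.5) [ 0.5673 -0.293 ]
```

```bash
python3 -m inch '[3,0.8,6,0,0,-0.13,-0.3,5.35,1.6,12,0,0,-0.255,-0.3,5.35,1.6,18,0,0,-0.255,-0.3,5.35,1.6,24,0,0,-0.255,-0.3,5.35,1.6,29,0,0,-0.255,-0.3,5.35,1.6,29,0,0,-0.255,-0.3,5.35,1.6,29,0,0,-0.255,-0.3,5.35,1.6,29,0,0,-0.255,-0.3]'
python3 - <<'E'
from h import *
to(.6145,.077,.004,105)
x=env.silhouettes('offcut','wrist'); save('wrist','w2'); x=env.silhouettes('offcut','wrist')
for s in x[:1]:
    r,c=np.nonzero(s['pixels']); P=np.array([onz('wrist',(a,b),.012)[:2] for a,b in zip(r,c)],dtype=np.float32); print(s['p'],cv2.minAreaRect(P))
E
```

```text
time_s: 5.6
tool_pos: [0.6165, 0.0762, 0.062]
tcp_rot: [179.8, -0.0, 105.0]
wrist_force: [-0.5, -0.6, -0.4]
opening: 0.0555
finger_force: 0.0
d cm [ 0.12 -0.19  5.8 ] rv [ 0.004 -0.    -0.001]Traceback (most recent call last):
  File "<stdin>", line 5, in <module>
  File "h.py", line 9, in onz
    o,d=ray(cam,rc,m); return o+d*(z-o[2])/d[2]
        ~~~^^^^^^^^^^
  File "h.py", line 5, in ray
    m=m or env.camera_model(cam)
           ~~~~~~~~~~~~~~~~^^^^^
ValueError: time passes only in moves, steps and waits
```

View pics/w2.png

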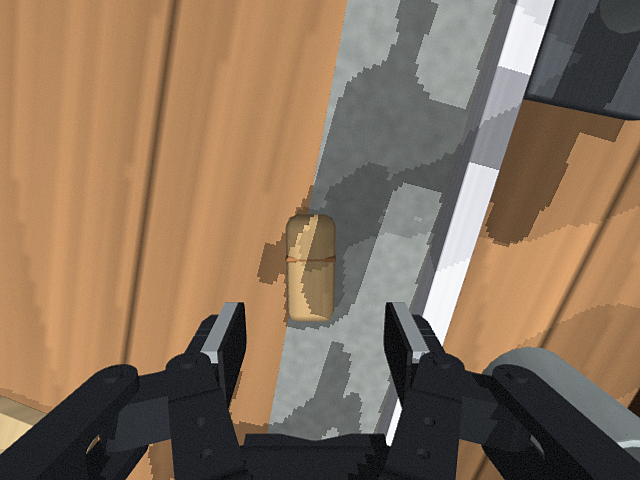

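The offcut lies parallel to the fingers at (311,268), centred between them.

```bash
python3 -m inch '[0.1,-0.2,3,0,0,0,-0.3,0.1,-0.2,5.8,0,0,0,-0.3,0.1,-0.2,5.8,0,0,0,-0.3,0.1,-0.2,5.8,0,0,0,1,0.1,-0.2,5.8,0,0,0,1,0.1,-0.2,5.8,0,0,0,1,0.1,-0.2,5.8,0,0,0,1,0.1,-0.2,5.8,0,0,0,1]' 25
python3 -m inch '[0,0,-2.5,0,0,0,1,0,0,-5,0,0,0,1,1.2,-4.6,-5,0,0,0,1,2.5,-9.2,-5,0,0,0,1,2.5,-9.2,-5,0,0,0,1,2.5,-9.2,-2,0,0,0,1,2.5,-9.2,-0.1,0,0,0,1,2.5,-9.2,-0.1,0,0,0,1]'
python3 -m inch '[0,0,0,0,0,0,1,0,0,0,0,0,0,-0.3,0,0,0,0,0,0,-0.3,0,0,0,0,0,0,-0.3,0,0,-4,0,0,0,-0.3,0,0,-8,0,0,0,-0.3,0,0,-12,0,0,0,-0.3,0,0,-12,0,0,0,-0.3]'
python3 - <<'E'
from h import *
print(env.pinpoint('offcut','side')[:1],proj('side',[.52,.08,.008]))
x=env.look_for('offcut','scene'); print(x[:1])
to(.531,-.36,.12,90)
E
```

```text
time_s: 6.75
tool_pos: [0.6137, 0.0765, 0.0029]
tcp_rot: [179.8, -0.0, 105.0]
wrist_force: [-0.7, -0.2, 7.7]
opening: 0.0253
finger_force: 25.5
time_s: 7.75
tool_pos: [0.518, 0.0768, 0.002]
tcp_rot: [180.0, 0.0, 104.9]
wrist_force: [0.2, -0.2, 0.5]
opening: 0.025
finger_force: 26.8
time_s: 8.75
tool_pos: [0.519, 0.0773, 0.1252]
tcp_rot: [179.7, -0.1, 105.0]
wrist_force: [-0.4, -0.3, -1.0]
opening: 0.0555
finger_force: 0.0
[{'location': [315.2, 299.1], 'p': 0.66}] [315.35239878 342.51173238]
[]
d cm [-42.58  -9.95   0.18] rv [ 0.    -0.     0.261]
```

Offcut is out (released at station x ≈ -125 mm). Next, move over beside the hut, crossing the pagoda high.

```bash
python3 -m inch '[0,0,-6,0,0,0.18,-0.2,0,0,-10,0,0,0.36,-0.2,0,0,-10,0,0,0.54,-0.2,0,0,-10,0,0,0.72,-0.2,0,0,-10,0,0,0.9,-0.2,0,0,-10,0,0,1.08,-0.2,0,0,-10,0,0,1.26,-0.2,0,0,-10,0,0,1.4,-0.2]'
python3 -c "
from h import *
to(.455,-.285,.2,4.3)"
```

```text
time_s: 9.85
tool_pos: [0.5165, 0.0768, 0.2206]
tcp_rot: [-180.0, 0.1, 24.4]
wrist_force: [-0.2, 0.2, -0.4]
opening: 0.0515
finger_force: 0.0
d cm [-20.57  30.39   2.11] rv [0.    0.003 0.352]
```

```bash
python3 -m inch '[-5,7.6,0,0,0,0.18,-0.2,-10,15.2,0,0,0,0.35,-0.2,-15,22.8,0,0,0,0.35,-0.2,-20.6,30.4,2,0,0,0.35,-0.2,-20.6,30.4,2,0,0,0.35,-0.2,-20.6,30.4,2,0,0,0.35,-0.2,-20.6,30.4,2,0,0,0.35,-0.2,-20.6,30.4,2,0,0,0.35,-0.2]'
python3 - <<'E'
from h import *
np.set_printoptions(precision=4,suppress=True)
save('wrist','w3'); m=env.camera_model('wrist')
for t,z in dict(hut_model=0,porch_mark=.012,pagoda_model=0).items():
    r=env.pinpoint(t,'wrist')[:2]
    print(t,[(round(x['p'],2),np.round(x['location']),onz('wrist',x['location'],z,m)[:2]) for x in r])
to(.455,-.285,.2,4.3)
E
```

```text
time_s: 10.85
tool_pos: [0.457, -0.285, 0.201]
tcp_rot: [-180.0, 0.1, 4.7]
wrist_force: [-0.1, 0.6, 0.1]
opening: 0.0511
finger_force: 0.0
hut_model [(0.71, array([129., 323.]), array([ 0.5299, -0.2843]))]
porch_mark [(0.62, array([124., 292.]), array([ 0.532 , -0.2584]))]
pagoda_model [(0.7, array([183., 123.]), array([ 0.4691, -0.1113])), (0.61, array([127., 326.]), array([ 0.5311, -0.2865]))]
d cm [-0.3   0.06  0.19] rv [-0.001  0.     0.009]
```

View pics/w3.png

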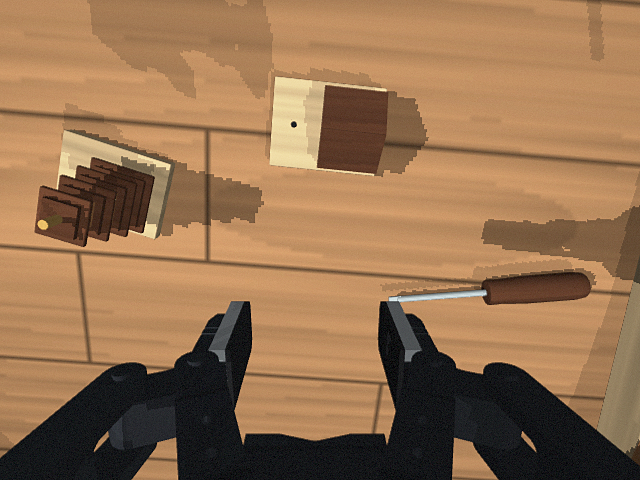

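The hut is at (328,125) with its porch (mark 292,124) towards image left (+y), the pagoda at (115,190), and the screwdriver tip at (392,298), close to where the right finger would come down. I'll work out the clearances.

Run:
```python
from h import *
np.set_printoptions(precision=4,suppress=True)
m=env.camera_model('wrist')
f=lambda r,c,z:onz('wrist',(r,c),z,m)[:2]
print('driver tip',f(299,392,.004), 'handle',f(288,540,.01))
a,b,c,d=f(165,270,.0),f(176,378,.0),f(77,275,.012),f(84,390,.012)
print('left edge',a,b,np.degrees(np.arctan2(*(a-b)[::-1]))-90); print('right',c,d,np.degrees(np.arctan2(*(c-d)[::-1]))-90)
e=f(165,270,.012);print('front',c,e,np.degrees(np.arctan2(*(c-e)[::-1])))
to(.468,-.277,.006,2)
```

```text
driver tip [ 0.3794 -0.3641] handle [ 0.4051 -0.4991]
left edge [ 0.4963 -0.2402] [ 0.4947 -0.3357] -0.9484847843755517
right [ 0.5666 -0.2421] [ 0.5691 -0.3335] 1.5646721240493946
front [ 0.5666 -0.2421] [ 0.4976 -0.2415] -0.4724495817259171
d cm [ 1.07 -0.61 19.59] rv [-0.001  0.     0.049]
```

```bash
python3 -m inch '[1.3,0,6,0,0,0,0.18,1.3,0,12,0,0,0,0.18,1.3,0,18,0,0,0,0.18,1.3,0,19.9,0,0,0,0.18,1.3,0,19.9,0,0,0,0.18,1.9,0,19.9,0,0,0,0.18,2.5,0,19.9,0,0,0,0.18,3.1,0,19.9,0,0,0,0.18]'
python3 -m inch '[1,0,0,0,0,0,0.18,2.4,0,0,0,0,0,0.18,4,0,0,0,0,0,0.18,5.6,0,0,0,0,0,0.18,7.2,0,0,0,0,0,0.18,8.8,0,0,0,0,0,0.18,10.2,0,0,0,0,0,0.18,11,0,0,0,0,0,0.18]'
python3 - <<'E'
from h import *
np.set_printoptions(precision=4,suppress=True)
save('wrist','w4'); m=env.camera_model('wrist')
for t,z in dict(hut_model=0,porch_mark=.012).items():
    r=env.pinpoint(t,'wrist')[:2]
    print(t,[(round(x['p'],2),np.round(x['location']),onz('wrist',x['location'],z,m)[:2]) for x in r])
E
```

```text
time_s: 12.05
tool_pos: [0.4886, -0.2835, 0.0042]
tcp_rot: [180.0, -0.0, 4.7]
wrist_force: [-4.3, -1.1, 2.7]
opening: 0.0351
finger_force: 2.2
time_s: 13.05
tool_pos: [0.5984, -0.2738, 0.0033]
tcp_rot: [-180.0, 0.0, 4.7]
wrist_force: [-5.8, -0.4, 5.5]
opening: 0.0348
finger_force: 2.9
hut_model [(0.67, array([204., 327.]), array([ 0.6474, -0.2731]))]
porch_mark [(0.67, array([213., 251.]), array([ 0.6442, -0.246 ]))]
```

View pics/w4.png

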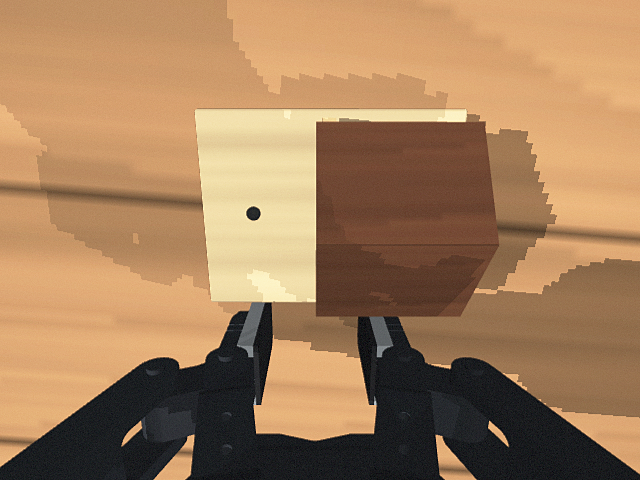

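The hut is square to the tool (porch left, mark at (253,213)), about 23 mm short of the fence side line. I'll push it that far, back off, and lift clear.

```bash
python3 -m inch '[0.6,0,0,0,0,0,0.18,1.3,0,0,0,0,0,0.18,2,0,0,0,0,0,0.18,2.2,0,0,0,0,0,0.18,2.2,0,0,0,0,0,0.18,0.2,0,0,0,0,0,0.18,-0.5,0,-5,0,0,0,0.4,-0.5,0,-10,0,0,0,0.4]'
python3 -m inch '[-0.5,6,0,0,0,-0.18,0.4,-0.5,10,0,0,0,-0.36,0.4,2,12,0,0,0,-0.54,0.4,5.4,12,0,0,0,-0.72,0.4,5.4,12,0,0,0,-0.9,0.4,5.4,12,0,0,0,-1.08,0.4,5.4,12,0,0,0,-1.26,0.4,5.4,12,0,0,0,-1.44,0.4]'
python3 - <<'E'
from h import *
np.set_printoptions(precision=4,suppress=True)
save('side','s5'); im=save('wrist','w5'); m=env.camera_model('wrist')
O=np.array([.6323,.2276]);v=np.array([.9972,.0743]);u=np.array([-.0743,.9972])
for cam in ('wrist','side'):
  for t,z in dict(hut_model=0,porch_mark=.012).items():
    r=env.pinpoint(t,cam)[:1]
    for x in r:
        p=onz(cam,x['location'],z,m if cam=='wrist' else None)[:2]; print(cam,t,x['p'],p,'st',(p-O)@v,(p-O)@u)
p=env.observe()['tool_pos'][:2]; print('tcp st',(p-O)@v,(p-O)@u,env.observe()['tcp_rot'])
E
```

```text
time_s: 14.2
tool_pos: [0.5924, -0.2743, 0.1043]
tcp_rot: [-180.0, -0.0, 4.7]
wrist_force: [0.5, 0.3, 0.4]
opening: 0.0253
finger_force: 0.0
time_s: 15.2
tool_pos: [0.657, -0.3894, 0.1033]
tcp_rot: [179.9, -0.0, 87.5]
wrist_force: [0.8, -0.2, -0.5]
opening: 0.0258
finger_force: 0.0
wrist hut_model 0.8 [ 0.6681 -0.2728] st -0.0014710458166821289 -0.5017091089605767
side hut_model 0.67 [ 0.6707 -0.2758] st 0.000927409524090303 -0.5048163101169261
side porch_mark 0.8 [ 0.6709 -0.2464] st 0.0032825996006918684 -0.4755114391886815
tcp st -0.021570496539594447 -0.6171411052502865 [179.9852  -0.0043  87.0066]
```

View pics/w5.png

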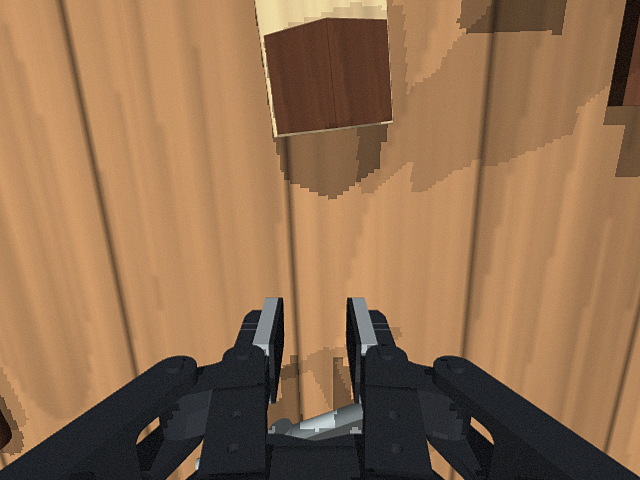

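```bash
cat >> h.py <<'E'
O=np.array([.6323,.2276]);v=np.array([.9972,.0743]);u=np.array([-.0743,.9972])
def st(p): p=np.array(p)[:2]; return np.round([(p-O)@v*1e3,(p-O)@u*1e3],1)
def tost(x,y,z,yaw): p=O+x*v+y*u; to(p[0],p[1],z,yaw+4.26)
E
python3 -c "
from h import *
tost(0,-.577,.004,90)"
```

```text
d cm [4.26 1.63 9.92] rv [ 0.    -0.    -0.127]
```

```bash
python3 -m inch '[2,1,0,0,0,-0.07,0.4,4.2,1.6,0,0,0,-0.127,0.4,4.2,1.6,5,0,0,-0.127,0.4,4.2,1.6,9.8,0,0,-0.127,0.4,4.2,1.6,9.9,0,0,-0.127,0.4,4.2,1.6,9.9,0,0,-0.127,0.4,4.2,1.6,9.9,0,0,-0.127,0.4,4.2,1.6,9.9,0,0,-0.127,0.4]'
python3 -c "
from h import *
s=env.observe(); print(st(s['tool_pos'])); tost(0,-.186,.004,90)"
```

```text
time_s: 16.5
tool_pos: [0.6749, -0.348, 0.0046]
tcp_rot: [180.0, -0.0, 94.5]
wrist_force: [0.1, -0.4, 0.1]
opening: 0.0257
finger_force: 0.0
[-3.000e-01 -5.772e+02]
d cm [39.12  0.2   0.06] rv [ 0.001 -0.     0.004]
```

```bash
python3 -m inch '[1,0,0,0,0,0,0.4,2.2,0,0,0,0,0,0.4,4,0,0,0,0,0,0.4,6,0,0,0,0,0,0.4,8,0.05,0,0,0,0,0.4,10,0.05,0,0,0,0,0.4,12,0.05,0,0,0,0,0.4,13,0.1,0,0,0,0,0.4]'
python3 -m inch '[1.5,0,0,0,0,0,0.4,3.2,0,0,0,0,0,0.4,5,0,0,0,0,0,0.4,6.8,0,0,0,0,0,0.4,8.6,0,0,0,0,0,0.4,10.4,0.05,0,0,0,0,0.4,12,0.05,0,0,0,0,0.4,13,0.05,0,0,0,0,0.4]'
python3 - <<'E'
from h import *
s=env.observe(); print(st(s['tool_pos']))
save('side','s6'); save('wrist','w6'); m=env.camera_model('wrist')
for cam in ('wrist','side'):
  for t,z in dict(hut_model=0,porch_mark=.012).items():
    for x in env.pinpoint(t,cam)[:1]:
        p=onz(cam,x['location'],z,m if cam=='wrist' else None)[:2]; print(cam,t,x['p'],'st',st(p))
tost(0,-.186,.004,90)
E
```

```text
time_s: 17.5
tool_pos: [0.6656, -0.2166, 0.0042]
tcp_rot: [180.0, -0.0, 94.6]
wrist_force: [0.4, -1.1, -1.2]
opening: 0.0261
finger_force: 1.0
time_s: 18.5
tool_pos: [0.6558, -0.0868, 0.0041]
tcp_rot: [180.0, -0.1, 94.6]
wrist_force: [0.3, -1.7, -1.1]
opening: 0.0253
finger_force: 1.0
[ 1.000e-01 -3.152e+02]
wrist hut_model 0.8 st [  -2.3 -258.1]
wrist porch_mark 0.93 st [  -2.4 -230.5]
side hut_model 0.98 st [  -1.2 -258.8]
side porch_mark 0.75 st [  -2.3 -234.3]
d cm [13.18  0.05  0.03] rv [ 0.    -0.     0.003]
```

View pics/w6.png

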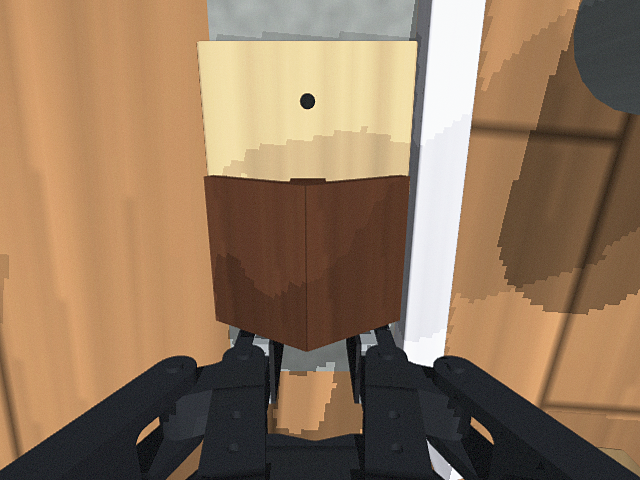

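The hut is square in the slideway (mark at (307,101)), ~2 mm off the fence at right. Continue.

```bash
python3 -m inch '[1.5,0,0,0,0,0,0.4,3.2,0,0,0,0,0,0.4,5,0.05,0,0,0,0,0.4,6.8,0.05,0,0,0,0,0.4,8.6,0.1,0,0,0,0,0.4,10.4,0.1,0,0,0,0,0.4,11.5,0.1,0,0,0,0,0.4,12,0.1,0,0,0,0,0.4]'
python3 -m inch '[-1.5,0,0,0,0,0,0.4,-5,0,-1,0,0,0,0.4,-6,0,-5,0,0,0.18,1,-6,0,-8,0,0,0.36,1,-6,0,-8,0,0,0.54,1,-6,0,-8,0,0,0.72,1,-6,0,-8,0,0,0.9,1,-6,0,-8,0,0,1.08,1]'
python3 - <<'E'
from h import *
s=env.observe(); print(st(s['tool_pos']))
save('side','s7'); save('wrist','w7'); m=env.camera_model('wrist')
for cam in ('wrist','side'):
  for t,z in dict(hut_model=0,porch_mark=.012).items():
    for x in env.pinpoint(t,cam)[:1]:
        p=onz(cam,x['location'],z,m if cam=='wrist' else None)[:2]; print(cam,t,x['p'],'st',st(p))
tost(0.004,-.23,.004,0)
E
```

```text
time_s: 19.8
tool_pos: [0.6474, 0.0313, 0.0043]
tcp_rot: [180.0, 0.0, 94.5]
wrist_force: [-0.0, -5.3, 2.7]
opening: 0.0257
finger_force: 2.3
time_s: 20.8
tool_pos: [0.6519, -0.0301, 0.0839]
tcp_rot: [-180.0, -0.0, 32.2]
wrist_force: [0.5, 0.3, 0.0]
opening: -0.0001
finger_force: 0.0
[   0.4 -258.4]
wrist hut_model 0.84 st [  -1.9 -140. ]
wrist porch_mark 0.6 st [  -3.8 -112.2]
side hut_model 0.59 st [  -0.7 -147.9]
side porch_mark 0.61 st [  -2.5 -114.9]
d cm [ 1.64 -2.28  8.01] rv [-0.     0.     0.497]
```

```bash
python3 -m inch '[1.2,-2.5,0,0,0,0.17,1,1.2,-2.5,0,0,0,0.34,1,1.2,-2.5,0,0,0,0.497,1,1.2,-2.5,4,0,0,0.497,1,1.2,-2.5,8,0,0,0.497,1,1.2,-2.5,8,0,0,0.497,1,1.2,-2.5,8,0,0,0.497,1,1.2,-2.5,8,0,0,0.497,1]'
python3 - <<'E'
from h import *
s=env.observe(); print(st(s['tool_pos']))
tost(-.001,-.1,.004,0)
E
```

```text
time_s: 22.1
tool_pos: [0.6489, -0.0017, 0.0046]
tcp_rot: [-180.0, -0.0, 4.2]
wrist_force: [-0.8, -0.2, 0.2]
opening: -0.0001
finger_force: 0.0
[  -0.5 -229.9]
d cm [ -0.07 -12.99   0.06] rv [-0.    -0.    -0.002]
```

```bash
python3 -m inch '[0,-2,0,0,0,0,1,0,-4,0,0,0,0,1,0,-6,0,0,0,0,1,0,-8,0,0,0,0,1,0,-10,0,0,0,0,1,0,-11.5,0,0,0,0,1,0,-12.5,0,0,0,0,1,0,-13,0,0,0,0,1]'
python3 - <<'E'
from h import *
s=env.observe(); print(st(s['tool_pos']))
save('wrist','w8'); m=env.camera_model('wrist')
for t,z in dict(hut_model=0,porch_mark=.012,nose=.02,station=0,stop_mid=.014,pinner_top=.191).items():
    for x in env.pinpoint(t,'wrist')[:1]: print(t,x['p'],np.round(x['location']),'st',st(onz('wrist',x['location'],z,m)))
E
```

```text
time_s: 23.1
tool_pos: [0.6392, 0.1288, 0.0047]
tcp_rot: [179.9, -0.0, 4.2]
wrist_force: [-2.0, -7.7, 5.1]
opening: 0.0004
finger_force: 3.9
[ -0.5 -99.1]
hut_model 0.69 [316. 158.] st [ -0.6 -31.1]
porch_mark 0.75 [330.  74.] st [-0.3 -2.8]
stop_mid 0.59 [334.  11.] st [-0.9 20.4]
```

View pics/w8.png

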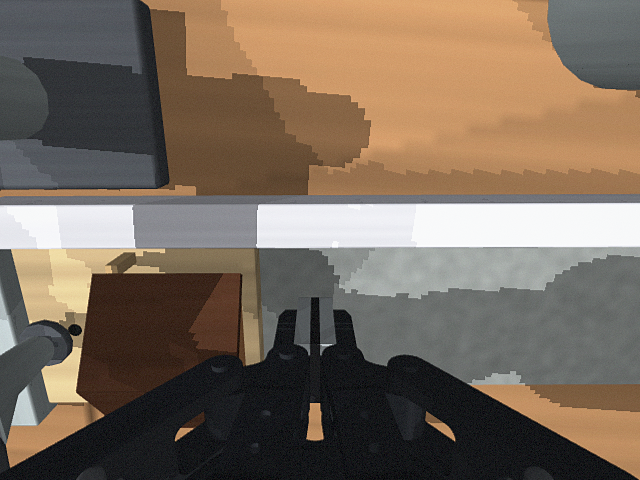

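The hut is nearly home: mark at (75,330), close to the nose tip at (62,340), and the stop's edge is near column 18. The force suggests the finger linkage, not the tip, is touching up at roof height. I'll back off and tilt so the tips lead and push on the board.

```bash
python3 -m inch '[0,0.5,-0.2,0,0,0,1,0,1.5,-0.2,0.13,0,0,1,0,1.5,-0.2,0.26,0,0,1,0,1.5,-0.2,0.26,0,0,1,0,1.5,-0.2,0.26,0,0,1,0,1,-0.2,0.26,0,0,1,0,0.6,-0.2,0.26,0,0,1,0,0.6,-0.2,0.26,0,0,1]'
python3 - <<'E'
from h import *
s=env.observe(); print(st(s['tool_pos']),s['wrist_force'])
save('wrist','w9');save('side','s9');save('scene','c9'); m=env.camera_model('wrist')
for cam in ('wrist','side','scene'):
  for t,z in dict(hut_model=0,porch_mark=.012,nose=.02,stop_mid=.014,fence_mid=.018).items():
    for x in env.pinpoint(t,cam)[:1]: print(cam,t,x['p'],np.round(x['location']),'st',st(onz(cam,x['location'],z,m if cam=='wrist' else None)))
im=cv2.imread('pics/w9.png').astype(int)
f=lambda r,c,z:st(onz('wrist',(r,c),z,m))
for r in (255,262):print(r,im[r,200:330:5].tolist())
E
```

```text
time_s: 24.45
tool_pos: [0.6396, 0.1237, 0.0061]
tcp_rot: [-165.1, 0.0, 4.2]
wrist_force: [0.1, -0.1, 0.6]
opening: 0.0001
finger_force: 0.0
[  -0.5 -104.2] [ 0.08061057 -0.09047919  0.64911013]
wrist hut_model 0.64 [297. 169.] st [ -1.  -31.7]
wrist porch_mark 0.73 [300. 101.] st [-0.7 -4.2]
wrist stop_mid 0.84 [296.  56.] st [-0.1 19.3]
wrist fence_mid 0.74 [258. 456.] st [  35.3 -155.2]
side hut_model 0.96 [356. 279.] st [ -1.9 -30.8]
side porch_mark 0.9 [363. 278.] st [-4.5 -5.3]
side nose 0.73 [361. 273.] st [ 2.4 -3. ]
side stop_mid 0.7 [372. 277.] st [-7.7 16.8]
side fence_mid 0.77 [302. 272.] st [  30.5 -158. ]
scene hut_model 0.7 [300. 406.] st [ 11.3 -39.1]
scene porch_mark 0.89 [294. 422.] st [-0.3  1.4]
scene nose 0.56 [291. 419.] st [-4.1 -5.3]
scene stop_mid 0.9 [297. 427.] st [ 9.5 14.3]
255 [[79, 108, 122], [78, 106, 120], [81, 107, 122], [78, 107, 122], [83, 108, 124], [83, 109, 125], [89, 116, 131], [84, 115, 133], [89, 118, 136], [63, 87, 97], [63, 82, 96], [90, 91, 88], [88, 91, 87], [87, 88, 86], [88, 90, 87], [89, 88, 84], [89, 91, 88], [95, 97, 94], [90, 97, 90], [87, 88, 88], [87, 86, 85], [84, 84, 80], [90, 93, 89], [142, 143, 139], [147, 151, 146], [143, 145, 143]]
262 [[32, 38, 56], [36, 57, 92], [45, 62, 91], [83, 111, 124], [79, 102, 117], [77, 101, 119], [77, 100, 118], [84, 109, 125], [84, 108, 124], [61, 83, 95], [66, 84, 98], [86, 87, 83], [87, 89, 83], [87, 90, 87], [91, 92, 91], [84, 87, 85], [87, 88, 88], [83, 88, 86], [86, 87, 84], [95, 93, 93], [89, 89, 87], [93, 93, 90], [86, 86, 84], [78, 82, 80], [141, 146, 139], [137, 139, 135]]
```

View pics/w9.png

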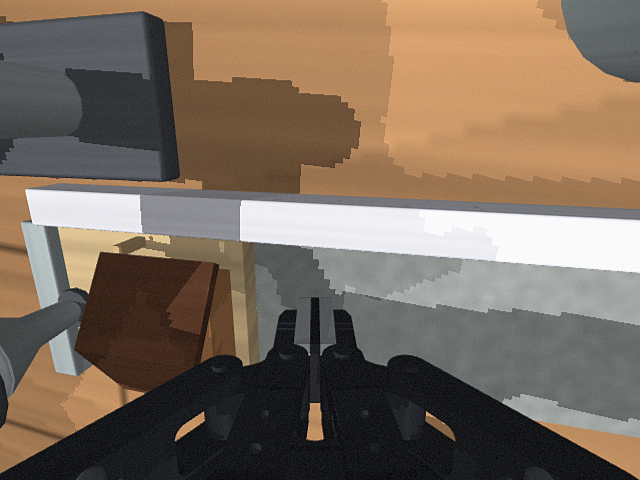

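The picture shows the board (rear edge column ~255, front at ~62) very near the stop (columns 25–75), with the tips clear behind it at (315,300).

```bash
python3 - <<'E'
from h import *
m=env.camera_model('wrist'); f=lambda r,c,z:st(onz('wrist',(r,c),z,m))
print('rear bottom',f(262,254,0),'rear top',f(262,243,.012), 'tip',f(300,297,.008))
E
python3 -m inch '[0,-0.3,0,0,0,0,1,0,-0.6,0,0,0,0,1,0,-0.9,0,0,0,0,1,0,-1.2,0,0,0,0,1,0,-1.4,0,0,0,0,1,0,-1.5,0,0,0,0,1,0,-1.5,0,0,0,0,1,0,-1.5,0,0,0,0,1]'
```

```text
rear bottom [ 20.5 -76.3] rear top [ 24.8 -77. ] tip [  9.  -97.8]
time_s: 26.35
tool_pos: [0.6388, 0.1364, 0.01]
tcp_rot: [-165.1, 0.0, 4.1]
wrist_force: [0.4, -0.0, -0.7]
opening: 0.0002
finger_force: 0.0
```

```bash
python3 -m inch '[0,0.1,0.39,0,0,0,1,0,-0.29,0.49,0,0,0,1,0,-0.48,0.54,0,0,0,1,0,-0.58,0.57,0,0,0,1,0,-0.67,0.6,0,0,0,1,0,-0.77,0.62,0,0,0,1,0,-0.87,0.65,0,0,0,1,0,-0.87,0.65,0,0,0,1]'
python3 - <<'E'
from h import *
s=env.observe(); print(st(s['tool_pos']),s['wrist_force'])
save('wrist','w10'); m=env.camera_model('wrist')
for t,z in dict(hut_model=0,porch_mark=.012,stop_mid=.014).items():
    for x in env.pinpoint(t,'wrist')[:1]: print(t,x['p'],np.round(x['location']),'st',st(onz('wrist',x['location'],z,m)))
E
```

```text
time_s: 27.35
tool_pos: [0.6382, 0.1456, 0.006]
tcp_rot: [-165.2, -0.0, 4.1]
wrist_force: [-1.2, -3.4, 1.7]
opening: -0.0002
finger_force: 2.1
[ -0.2 -82.2] [-1.22371379 -3.42730618  1.67743623]
hut_model 0.74 [302. 211.] st [ -0.7 -30.6]
stop_mid 0.95 [303.  96.] st [-0.7 19.9]
```

```bash
python3 -m inch '[0,-0.1,0.03,0,0,0,1,0,-0.1,0.03,0,0,0,1,0,-0.19,0.05,0,0,0,1,0,-0.19,0.05,0,0,0,1,0,-0.29,0.08,0,0,0,1,0,-0.29,0.08,0,0,0,1,0,-0.34,0.09,0,0,0,1,0,-0.34,0.09,0,0,0,1]'
```

```text
time_s: 28.55
tool_pos: [0.6379, 0.1499, 0.006]
tcp_rot: [-165.1, -0.0, 4.1]
wrist_force: [-0.5, -3.9, 0.6]
opening: -0.0002
finger_force: 2.2
```

```bash
python3 -m inch '[0,-0.05,0.01,0,0,0,1,0,-0.1,0.03,0,0,0,1,0,-0.1,0.03,0,0,0,1,0,-0.1,0.03,0,0,0,1,0,-0.1,0.03,0,0,0,1,0,-0.1,0.03,0,0,0,1,0,-0.1,0.03,0,0,0,1,0,-0.1,0.03,0,0,0,1]'
```

```text
time_s: 29.55
tool_pos: [0.6379, 0.15, 0.006]
tcp_rot: [-165.2, -0.0, 4.1]
wrist_force: [0.0, -6.8, 2.2]
opening: 0.0003
finger_force: 3.4
```

```bash
python3 -m inch '[0,0,0,0,0,0,1,0,1.4,-0.4,0,0,0,1,0,4,-1,0,0,0,1,0,6,-1.6,0,0,0,1,0,6,-1.6,-0.13,0,0,1,0,5.4,-4,-0.26,0,0,1,0,4.2,-8,-0.26,0,0,1,0,4.2,-8,-0.26,0,0,1]'
python3 - <<'E'
from h import *
s=env.observe(); print(st(s['tool_pos']),s['wrist_force'])
save('wrist','w11');save('side','s11'); m=env.camera_model('wrist')
for cam in ('wrist','side'):
  for t,z in dict(hut_model=0,porch_mark=.012,nose=.02,stop_mid=.014,lever_pad=.167,pinner_top=.191,fence_mid=.018).items():
    for x in env.pinpoint(t,cam)[:1]: print(cam,t,x['p'],np.round(x['location']),'st',st(onz(cam,x['location'],z,m if cam=='wrist' else None)))
E
```

```text
time_s: 30.55
tool_pos: [0.6441, 0.0909, 0.0758]
tcp_rot: [-179.9, -0.3, 4.2]
wrist_force: [-1.3, -0.4, -0.5]
opening: 0.0
finger_force: 0.0
[   1.6 -137.2] [-1.27046906 -0.36477856 -0.50442008]
wrist hut_model 0.69 [262. 132.] st [ -1.2 -28.6]
wrist porch_mark 0.79 [268.  69.] st [-0.4  1.3]
wrist nose 0.86 [274.  66.] st [-0.6 -1.9]
wrist stop_mid 0.6 [273.  38.] st [-2.5 17.8]
wrist lever_pad 0.32 [271.  38.] st [  58.5 -100.5]
wrist pinner_top 0.67 [269.  70.] st [  68.1 -121. ]
wrist fence_mid 0.56 [209. 349.] st [  34.1 -154.5]
side hut_model 0.93 [358. 280.] st [ -4.5 -25.4]
side porch_mark 0.62 [365. 276.] st [-1.7  1.2]
side nose 0.62 [363. 274.] st [1.3 1.6]
side stop_mid 0.65 [372. 274.] st [-2.4 18.2]
side lever_pad 0.41 [312. 290.] st [-38.9   5.5]
side pinner_top 0.64 [298. 264.] st [ 4.4 -2. ]
side fence_mid 0.56 [303. 272.] st [  29.5 -156. ]
```

View pics/w11.png

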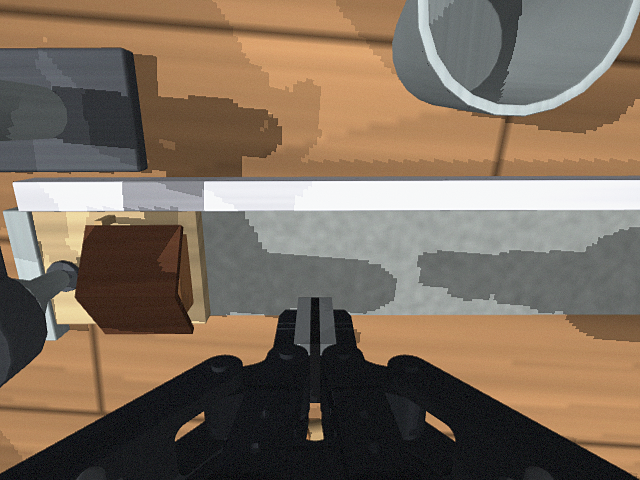

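The hut appears home: board between stop (x 5–65) and rear edge column ~207, fence along its top side, mark hidden behind the nose tip at (65,272). I'll check the board's side edge numerically and prepare the lever approach.

Run:
```python
from h import *
m=env.camera_model('wrist'); f=lambda r,c,z:st(onz('wrist',(r,c),z,m))
im=cv2.imread('pics/w11.png'); cv2.imwrite('pics/w11c.png',cv2.resize(im[195:345,0:250],None,fx=3.2,fy=3.2,interpolation=cv2.INTER_CUBIC))
for n,a in dict(slideleft=(315.5,280,0),rearbot=(260,209,0),reartop=(260,203,.012),leftbot=(322,200,0),lefttop=(322,200,.012),fencein=(210.5,280,.018)).items(): print(n,f(*a))
tost(-.012,0,.24,90)
```

```text
slideleft [ -36.4 -115.1]
rearbot [  0.  -74.3]
reartop [  4.4 -74.5]
leftbot [-40.8 -65.3]
lefttop [-34.2 -69.3]
fencein [  33.7 -118.7]
d cm [ -1.19 -13.78 -16.75] rv [-0.    -0.    -1.573]
```

View pics/w11c.png

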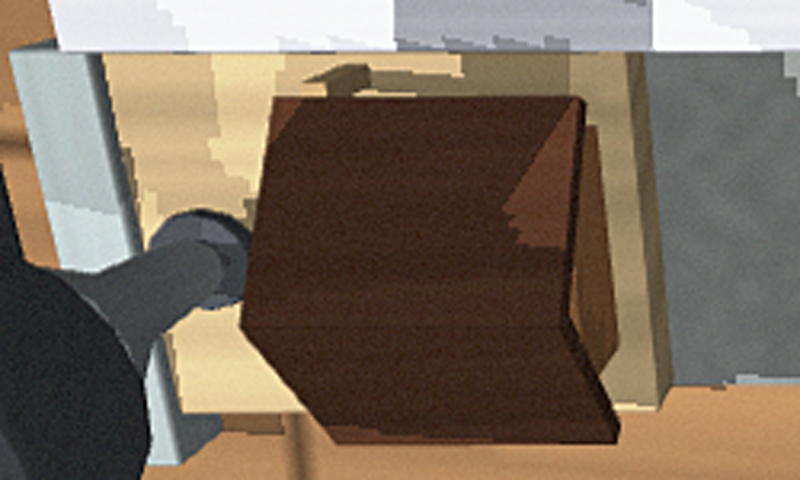

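Crop confirms: the board touches the fence along its upper side and abuts the stop with no visible gap, with the nose disc at about crop (205,255) over the mark. Now to the lever.

```bash
python3 -m inch '[0,0,-6,0,0,0,1,0,0,-12,0,0,-0.18,0,0,0,-16.8,0,0,-0.36,-0.6,0,0,-16.8,0,0,-0.54,-0.6,-0.6,-4,-16.8,0,0,-0.72,-0.6,-1.2,-9,-16.8,0,0,-0.9,-0.6,-1.2,-13.8,-16.8,0,0,-1.08,-0.6,-1.2,-13.8,-16.8,0,0,-1.26,-0.6]'
python3 -m inch '[0,0,0,0,0,-0.18,-0.6,0,0,0,0,0,-0.31,-0.6,0,0,0,0,0,-0.31,-0.6,0,0,0,0,0,-0.31,-0.6,0,0,0,0,0,-0.31,-0.6,0,0,0,0,0,-0.31,-0.6,0,0,0,0,0,-0.31,-0.6,0,0,0,0,0,-0.31,-0.6]'
python3 - <<'E'
from h import *
s=env.observe(); print(st(s['tool_pos']))
save('wrist','w12');m=env.camera_model('wrist')
for t,z in dict(pinner_top=.191,lever_pad=.167,fence_mid=.018,stop_mid=.014,lever_pivot=.105).items():
    for x in env.pinpoint(t,'wrist')[:1]: print(t,x['p'],np.round(x['location']),'st',st(onz('wrist',x['location'],z,m)))
tost(-.010,0,.146,90)
E
```

```text
time_s: 32.35
tool_pos: [0.6188, 0.2326, 0.2399]
tcp_rot: [-179.9, -0.1, 77.1]
wrist_force: [0.4, -0.7, -0.7]
opening: 0.0682
finger_force: 0.0
time_s: 33.35
tool_pos: [0.6203, 0.2269, 0.2405]
tcp_rot: [180.0, -0.0, 94.1]
wrist_force: [-0.6, 0.6, 0.4]
opening: 0.0684
finger_force: 0.0
[-12.    0.2]
pinner_top 0.62 [274. 336.] st [0.6 0.6]
lever_pad 0.75 [257. 263.] st [-41.1   2.3]
fence_mid 0.83 [347. 358.] st [  35.4 -152.4]
stop_mid 0.88 [187. 321.] st [-5.2 19.4]
d cm [-0.02  0.2   9.45] rv [ 0.    -0.    -0.003]
```

View pics/w12.png

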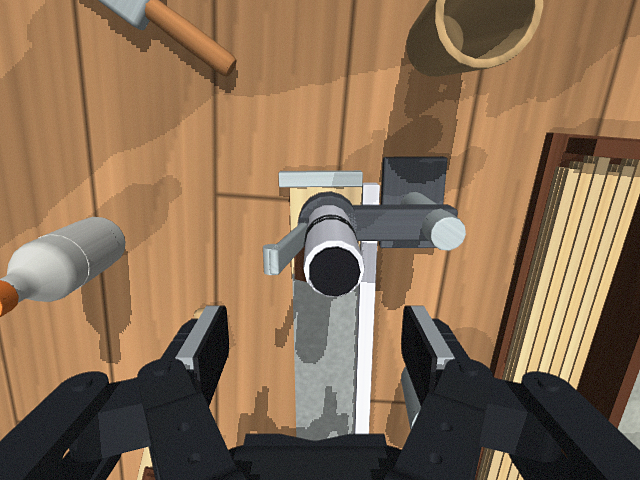

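The picture shows the pinner top at (333,268), the lever pad at (268,258), and the fingers straddling both. Descend.

```bash
python3 -m inch '[0,0.05,2,0,0,0,-0.6,0,0.05,4,0,0,0,-0.6,0,0.05,6,0,0,0,-0.6,0,0.05,8,0,0,0,-0.6,0,0.05,9.4,0,0,0,-0.6,0,0.05,9.4,0,0,0,-0.6,0,0.05,9.4,0,0,0,-0.6,0,0.05,9.4,0,0,0,-0.6]' 20
python3 -c "
from h import *
s=env.observe(); print(st(s['tool_pos']),s['opening'],s['wrist_force'])"
```

```text
time_s: 34.65
tool_pos: [0.6212, 0.227, 0.1474]
tcp_rot: [179.9, -0.0, 94.1]
wrist_force: [0.6, 0.1, -0.6]
opening: 0.0684
finger_force: 0.0
[-11.1   0.3] 0.06841721629657734 [ 0.57687327  0.11117693 -0.64417098]
```

```bash
python3 -m inch '[0,0,0,0,0,0,-0.45,0,0.05,0,0,0,0,-0.36,0,0.1,0,0,0,0,-0.31,0,0.15,0,0,0,0,-0.28,0,0.15,0,0,0,0,-0.26,0,0.15,0,0,0,0,-0.26,0,0.15,0,0,0,0,-0.26,0,0.15,0,0,0,0,-0.26]'
```

```text
time_s: 35.65
tool_pos: [0.6222, 0.2271, 0.1465]
tcp_rot: [-180.0, -0.0, 94.1]
wrist_force: [-4.0, 0.7, 3.2]
opening: 0.054
finger_force: 2.0
```

```bash
python3 -m inch '[0,0.05,0,0,0,0,-0.24,0,0.1,0,0,0,0,-0.215,0,0.1,0,0,0,0,-0.215,0,0.1,0,0,0,0,-0.215,0,0.1,0,0,0,0,-0.215,0,0.1,0,0,0,0,-0.215,0,0.1,0,0,0,0,-0.215,0,0.1,0,0,0,0,-0.215]'
python3 -c "
from h import *
s=env.observe(); print(st(s['tool_pos']),s['opening'],s['wrist_force'],s['finger_force'])"
```

```text
time_s: 36.65
tool_pos: [0.6232, 0.2271, 0.1465]
tcp_rot: [-180.0, -0.0, 94.1]
wrist_force: [-4.0, -0.8, 3.1]
opening: 0.0519
finger_force: 2.4
[-9.1  0.2] 0.05191262547997044 [-3.99636945 -0.8421383   3.09851784] 2.371847480535507
```

```bash
python3 -m inch '[0,0.05,0,0,0,0,-0.19,0,0.1,0,0,0,0,-0.17,0,0.1,0,0,0,0,-0.17,0,0.1,0,0,0,0,-0.17,0,0.1,0,0,0,0,-0.17,0,0.1,0,0,0,0,-0.17,0,0.1,0,0,0,0,-0.17,0,0.1,0,0,0,0,-0.17]'
python3 -c "
from h import *
s=env.observe(); print(st(s['tool_pos']),s['opening'],s['wrist_force'],s['finger_force'])"
```

```text
time_s: 37.65
tool_pos: [0.6232, 0.2272, 0.1466]
tcp_rot: [-179.9, -0.0, 94.1]
wrist_force: [-10.8, -1.7, 7.7]
opening: 0.0504
finger_force: 5.5
[-9.1  0.3] 0.050389779551210594 [-10.76885667  -1.67535774   7.73296104] 5.494612455368042
```

```bash
python3 -m inch '[0,-0.02,0,0,0,0,-0.17,0,-0.02,0,0,0,0,-0.17,0,-0.02,0,0,0,0,-0.17,0,-0.02,0,0,0,0,-0.17,0,-0.02,0,0,0,0,-0.17,0,-0.02,0,0,0,0,-0.17,0,-0.02,0,0,0,0,-0.17,0,-0.02,0,0,0,0,-0.17]'
python3 - <<'E'
from h import *
s=env.observe(); print(st(s['tool_pos']),s['opening'],s['wrist_force'],s['finger_force'])
save('wrist','w13');m=env.camera_model('wrist')
for t,z in dict(pinner_top=.191,lever_pad=.167).items():
    for x in env.pinpoint(t,'wrist')[:1]: print(t,x['p'],np.round(x['location']),'st',st(onz('wrist',x['location'],z,m)))
E
```

```text
time_s: 38.65
tool_pos: [0.623, 0.2272, 0.1465]
tcp_rot: [-179.9, -0.0, 94.1]
wrist_force: [-11.3, -1.4, 7.6]
opening: 0.0501
finger_force: 5.5
[-9.3  0.3] 0.050097138859262716 [-11.26286501  -1.38214006   7.56689499] 5.466286987066269
pinner_top 0.69 [224. 323.] st [-5.7 52.8]
lever_pad 0.57 [349. 245.] st [-33.1   0.2]
```

```bash
python3 -m inch '[0,0.15,0,0,0,0,-0.1,0,0.3,0,0,0,0,-0.04,0,0.4,0,0,0,0,0,0,0.4,0,0,0,0,0,0,0.4,0,0,0,0,0,0,0.4,0,0,0,0,0,0,0.4,0,0,0,0,0,0,0.4,0,0,0,0,0]' 30
python3 - <<'E'
from h import *
s=env.observe(); print(st(s['tool_pos']),s['opening'],s['wrist_force'],s['finger_force'])
save('wrist','w14');m=env.camera_model('wrist')
for t,z in dict(lever_pad=.167).items():
    for x in env.pinpoint(t,'wrist')[:1]: print(t,x['p'],np.round(x['location']),'st',st(onz('wrist',x['location'],z,m)))
E
```

```text
time_s: 39.8
tool_pos: [0.6266, 0.2276, 0.1468]
tcp_rot: [-179.8, -0.0, 94.1]
wrist_force: [-14.3, -1.9, 10.4]
opening: 0.043
finger_force: 6.9
[-5.6  0.5] 0.04304721644993804 [-14.31378223  -1.86446135  10.42708395] 6.910883188247681
lever_pad 0.84 [351. 251.] st [-27.2  -0.8]
```

```bash
python3 -m inch '[0,0.08,0,0,0,0,0,0,0.15,0,0,0,0,0,0,0.15,0,0,0,0,0,0,0.15,0,0,0,0,0,0,0.15,0,0,0,0,0,0,0.15,0,0,0,0,0,0,0.15,0,0,0,0,0,0,0.15,0,0,0,0,0]' 30
python3 - <<'E'
from h import *
s=env.observe(); print(st(s['tool_pos']),s['opening'],s['wrist_force'],s['finger_force'])
E
```

```text
time_s: 40.9
tool_pos: [0.627, 0.2277, 0.1467]
tcp_rot: [-179.7, -0.0, 94.1]
wrist_force: [-19.1, -2.9, 13.3]
opening: 0.0427
finger_force: 10.0
[-5.2  0.5] 0.042697190501116276 [-19.13918869  -2.90130013  13.26114437] 9.959945976734161
```

Full squeeze reached and held. Release and lift away.

```bash
python3 -m inch '[0,-0.2,0,0,0,0,-0.15,0,-0.5,0,0,0,0,-0.4,0,-0.7,0,0,0,0,-0.6,0,-0.7,0,0,0,0,-0.6,0,-0.7,0,0,0,0,-0.6,0,-0.7,0,0,0,0,-0.6,0,-0.7,0,0,0,0,-0.6,0,-0.7,0,0,0,0,-0.6]'
python3 -c "
from h import *
s=env.observe(); print(st(s['tool_pos']),s['opening'],s['wrist_force'],s['finger_force'])"
```

```text
time_s: 41.9
tool_pos: [0.6226, 0.2271, 0.1465]
tcp_rot: [180.0, -0.0, 94.1]
wrist_force: [0.2, -0.5, -0.1]
opening: 0.0685
finger_force: 0.0
[-9.7  0.2] 0.06847846038102769 [ 0.2479601  -0.47616888 -0.12269639] 0.0
```

```bash
python3 -m inch '[0,-0.15,0,0,0,0,-0.6,0,-0.15,-3,0,0,0,-0.6,0,-0.15,-6,0,0,0,-0.6,0,-0.15,-9,0,0,0,-0.6,0,-0.15,-12,0,0,0,-0.6,0,-0.15,-12,0,0,0,-0.6,0,-0.15,-12,0,0,0,-0.6,0,-0.15,-12,0,0,0,-0.6]'
python3 - <<'E'
from h import *
s=env.observe(); print(st(s['tool_pos']),s['wrist_force'])
save('wrist','w15');save('side','s15');m=env.camera_model('wrist')
for cam in ('wrist','side'):
  for t,z in dict(hut_model=0,porch_mark=.012,nose=.02,lever_pad=.167,pagoda_model=0,offcut=0).items():
    for x in env.pinpoint(t,cam)[:1]: p=onz(cam,x['location'],z,m if cam=='wrist' else None); print(cam,t,x['p'],'st',st(p),p[:2])
E
```

```text
time_s: 42.9
tool_pos: [0.6206, 0.2269, 0.2653]
tcp_rot: [-179.9, 0.0, 94.1]
wrist_force: [0.5, -0.4, 0.4]
opening: 0.0682
finger_force: 0.0
[-11.8   0.1] [ 0.50643569 -0.43372487  0.37974203]
wrist porch_mark 0.63 st [-2.9  1.9] [0.62922986 0.22931376]
wrist nose 0.27 st [-5.7  2.7] [0.6264119  0.22982615]
wrist offcut 0.54 st [-123.3 -141.7] [0.51985201 0.07709616]
side hut_model 0.93 st [ -0.  -26.1] [0.63419499 0.20159088]
side porch_mark 0.67 st [ 0.8 -1.9] [0.63320112 0.22572068]
side nose 0.96 st [ 1.2 -1.4] [0.63359449 0.226292  ]
side lever_pad 0.56 st [-42.9   8.3] [0.58892435 0.23265158]
side pagoda_model 0.59 st [-192.8 -323.6] [ 0.46411183 -0.10943214]
side offcut 0.62 st [-129.7 -140.2] [0.51335028 0.07813685]
```

Hut home, lever free, offcut out, pagoda untouched, robot clear. Signing off.

```bash
python3 -c "
from plant import env
print(env.sign_off())"
```

```text
the job is handed in; nothing more can be done
None
```

The job is handed in, with no verdict returned: by my measurements the offcut lies on the bench, the hut is home under the nose, the lever was paused at its first pressure point, fully squeezed, held and released, and the robot is clear – but I viewed 13 pictures (limit 10), used over three measuring turns, and the last checks rest on network readings.

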